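# Seat the chopper's D-shaft rotor

### The arm

A 6-joint arm with a two-finger parallel gripper is mounted at the origin on the work surface. World frame = base frame: x ahead of the robot, y to its left, z up, the work surface at z = 0. Lengths are in m, angles in degrees, forces in N, time in s.
With the tool pointing down it reaches from about 0.35 to 0.875 m from the base axis. Payload 4.2 kg.
Tool frame: the origin (TCP) lies between the finger pads; the fingertips stand 25 mm ahead of it and the grasp point (between the pads) lies 6 mm ahead of it (r.tips_ahead is the distance from the TCP to the fingertips, in m); z points along the fingers, y is the direction in which the jaws open and shut (so a half turn about z gives the same grasp; the last joint's range is limited). The gripper opens to 87 mm and grips with 3 to 60 N. Pads are 19 mm wide; open, the fingers measure 117 mm over their backs; the gripper's body (75 mm by 190 mm) begins 51 mm behind the grasp point.
Start: joints at [89.129, 22.042, 0.453, 0, -68.411, -14.817], TCP at [0.169, 0.602, 0.248] pointing down, gripper open.
Joint ranges: [-179.83, 179.83], [-69.29, 118.12], [-61.27, 80.66], [-181.25, 117.63], [-171.15, -9.14], [-177.46, 177.46]. Speed limits (degrees/s): [159.86, 159.86, 180, 180, 180, 180].

### API

Orientations are given as a 3x3 rotation matrix whose columns are the frame's x, y, z axes.
In Python, from station import r, vision, finish_job gives the robot as it stands.
- The arm moves only by the shell command python3 -m jog 'ROWS'. ROWS is a JSON object of lists of equal length, an entry for each row: "rot": the turn, a rotation vector about the world's x, y, z in degrees, a list of three; "delta_pos": the shift along the world's x, y, z in mm, a list of three; "grip": the opening in per cent of the stroke, from 0 (shut) to 100 (fully open). A call has 1 to 10 rows; each row shifts and turns the commanded pose from where the row before left it; what a row does not reach is not made up. A row lasts 1/12 s, in which the tool goes at most 41.7 mm and 7.16 degrees, less where a joint would pass 70% of its speed; a pose out of reach is approached as far as the arm can. A call with a gripper value outside its range is refused whole. The fingers move at their own pace and stop on an object; the grip force is fixed at half the most. Time passes only in rows, so rows that do not move let the fingers close. It gives the time, the measured TCP pose, the force and the opening at its end, in the units of the state.
- r.sense(): the state, without advancing time (a new reading comes with each control period).
- vision.capture(name): name is "scene" or "top" or "wrist"; returns a dict with "frame" (400x640x3 uint8, red, green, blue), "K" (3x3 intrinsics, pixels), "xyz" and "orientation" of the camera in the world. Camera axes: x right, y up, looking along -z (the intrinsics and any distortion apply to the point x, -y, -z); pixel columns grow to the right and rows downward; lengths in m; the calibration is good to about 2 mm. The wrist camera is an equidistant fisheye: a pixel r from the principal point sees the ray r / f radians off the axis. A picture is of the moment at which its call begins. There is no depth.
- finish_job(): hands the job in, once; it reports no verdict.
The state is a dict: "time_s": time; "joints": joint angles; "joint_velocities": joint speeds; "effort": joint torques, N m; "tcp_pos": TCP position; "ee_rot": TCP orientation; "wrist_force": force on the tool from outside, world axes, zero at the start; "moment": the same for the moment, N m; "gripper_width": opening from 0.0 (shut) to 1.0 (fully open).
Only numpy, scipy, OpenCV 4.12 (cv2) and the standard library are available. Lean on these libraries where they do the work, as an engineer would, in place of code of your own. Each camera call takes 0.05 s, during which the arm holds its last target. There are 200 camera calls.

### The job

Fit the blue rotor into the chopper base: turn it so that the flat of its D-shaped foot meets the flat of the D-shaped socket (the yellow mark on the rotor pointing the same way as the yellow mark on the base) and lower it until it drops fully home, its disc flat on top of the base, then let go of it. Leave the red rotor, which belongs to another machine, and the amber jar where they stand.

Things in the scene. Friction and masses are not known exactly. Their poses are not given: they have to be found in the camera images.
- blue_rotor_grip (a point): Loose blue rotor, 94 tall; point: on its axis, 69 above its underside, centre of grip bar (46 in x, 24 thick in y, from 44 up to the top; pinch across y). Below: disc of radius 44 from 34 to 44 up, white blades to 66 out along y; white D foot 34 long, radius 22, flat 12 from axis on +x side, lowest 8 slimmer. z up; yellow marks on +x side of bar top and disc. mm. About 0.2 kg
- socket (a point): Mouth centre of the D bore, level with the top of the fixed white chopper base (170 x 170 x 80 mm high). Bore radius 25.5, flat 15.5 from axis on +x side, 45 deep; mouth widens 8 over its top 14. z up; yellow mark on base top on +x side. Foot enters with rotor x along this x, within 10 deg, else rests on the mouth's slopes. Home: disc on base top, rotor's grip point 35 above this point.
- red_rotor_grip (a point): Bystander: loose red rotor, same disc, blades, bar and height as the blue one, point likewise 69 mm above its underside, but a round foot of radius 30 mm and no yellow marks. The two rotors may swap places.
- jar_mid (a point): Bystander: loose closed amber glass jar with black lid, radius 45 mm, 120 mm tall. Point on its axis, half-way up.
There are look-alikes about, which are no part of the job. There is more than one size of the part that bears blue_rotor_grip; the job needs the smallest.

How it is judged:
By the outcome, as a careful person would: the job done as asked, in the order asked, and still so for the second after the job is handed in, with the robot touching nothing.
It also fails if it takes over 42 s, if anything falls off the work surface, if the arm or the gripper's body presses on something with over 40 N, if the wrist force passes 120 N, or if a joint passes its speed limit or range.

## Working session

There is one attempt and no reset: what is moved stays moved. The work goes in short steps, Python scripts to look and compute and a shell command to move; the robot and the scene stay as the last step left them, time stands still between calls to the robot, and variables do not carry over. Pictures are saved under pics/ and viewed, about 8 in all and at most 12, crops included, and the job is handed in when it is done.

```bash
mkdir -p pics; ls; cat > h.py <<'E'
from station import r, vision, finish_job
import numpy as np, cv2, pickle
def cap(n,f):
    d=vision.capture(n); cv2.imwrite(f'pics/{f}.png',np.asarray(d['frame'])[:,:,::-1]); pickle.dump(d,open(f'pics/{f}.pkl','wb')); return d
def ray(d,u,v,fish=False):
    K=np.array(d['K']);x=(u-K[0,2])/K[0,0];y=(v-K[1,2])/K[1,1]
    if fish:
        t=np.hypot(x,y);s=np.sin(t)/max(t,1e-9);q=np.array([x*s,-y*s,-np.cos(t)])
    else: q=np.array([x,-y,-1.])
    return np.array(d['orientation'])@q
def at(f,u,v,z,fish=False):
    d=pickle.load(open(f'pics/{f}.pkl','rb'));q=ray(d,u,v,fish);o=np.array(d['xyz']);return o+q*(z-o[2])/q[2]
def proj(f,p,fish=False):
    d=pickle.load(open(f'pics/{f}.pkl','rb'));K=np.array(d['K']);c=np.array(d['orientation']).T@(np.array(p)-d['xyz'])
    x,y,z=c[0],-c[1],-c[2]
    if fish: rr=np.hypot(x,y);t=np.arctan2(rr,z);return K[0,2]+K[0,0]*t*x/rr,K[1,2]+K[1,1]*t*y/rr
    return K[0,2]+K[0,0]*x/z,K[1,2]+K[1,1]*y/z
E
python3 - <<'E'
from h import *
for n in('top','scene'):
    d=cap(n,n+'0');print(n,d['K'],d['xyz'],d['orientation'])
a=[cv2.imread(f'pics/{n}0.png') for n in('top','scene')]
s=r.sense();print(s)
E
```

```text
pics
top [[498.89684555   0.         313.8070912 ]
 [  0.         498.89684555 198.901813  ]
 [  0.           0.           1.        ]] [0.39937853 0.05260667 1.23469989] [[-0.02585757  0.99742653 -0.0668708 ]
 [-0.99962124 -0.02516808  0.01113291]
 [ 0.00942125  0.06713334  0.99769953]]
scene [[512.29063415   0.         315.34659823]
 [  0.         512.29063415 200.76529554]
 [  0.           0.           1.        ]] [1.38963554 0.10107957 1.12032224] [[-0.05045972 -0.75180014  0.65745751]
 [ 0.99864376 -0.04643388  0.02354873]
 [ 0.01282436  0.6577541   0.75312355]]
{'time_s': 0.1, 'joints': array([ 8.91293548e+01,  2.20852930e+01,  3.88483419e-01, -2.53233113e-02,
       -6.84102811e+01, -1.48156411e+01]), 'joint_velocities': array([ 0.04002183, -0.08995254,  0.14574077,  0.06754925, -0.0263294 ,
       -0.0183656 ]), 'effort': array([-4.26263159e-04, -3.91693604e+01,  1.87934822e+01,  4.23179224e+00,
        1.34464455e-02, -7.15157103e-05]), 'tcp_pos': array([0.16884002, 0.60126324, 0.24658609]), 'ee_rot': array([[ 9.62712418e-01, -2.70526535e-01, -4.39320134e-04],
       [-2.70526880e-01, -9.62710620e-01, -1.86258997e-03],
       [ 8.09418515e-05,  1.91198640e-03, -9.99998169e-01]]), 'wrist_force': array([ 0.26273076, -0.16631225,  0.74698793]), 'moment': array([ 0.01670967, -0.01346687,  0.03591467]), 'gripper_width': 1.0025386776435068}
```

View pics/top0.png

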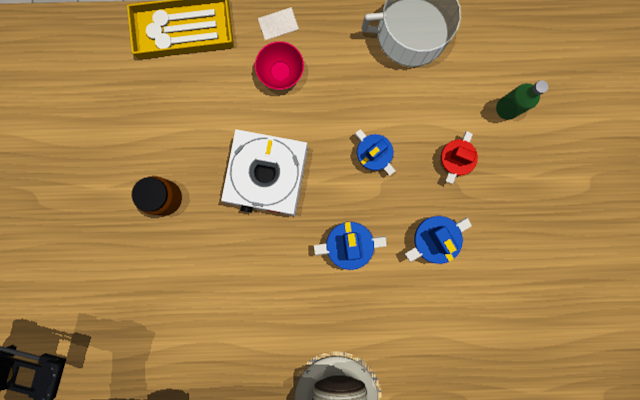

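View pics/scene0.png

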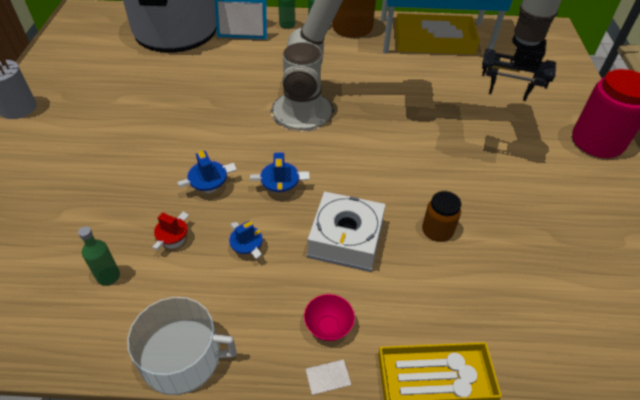

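Blue candidates in top view: small rotor (375,152), larger ones at (350,245) and (438,240). The red one at (460,157) is the bystander. I choose (375,152), the smallest, and check it in a crop alongside the base.

```bash
python3 - <<'E'
from h import *
a=cv2.imread('pics/top0.png')
x=cv2.resize(a[120:185,342:407],(390,390),interpolation=cv2.INTER_CUBIC)
y=cv2.resize(a[122:222,215:315],(400,400),interpolation=cv2.INTER_CUBIC)
c=np.zeros((400,800,3),np.uint8);c[:390,:390]=x;c[:,400:]=y;cv2.imwrite('pics/crop0.png',c)
E
```

```text
(no output)
```

View pics/crop0.png

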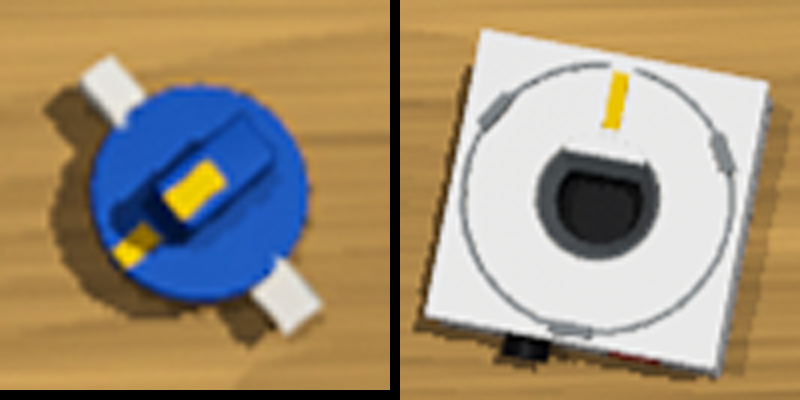

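```bash
python3 - <<'E'
from h import *
A=lambda u,v,z:at('top0',342+(u-.0)/6-.4,120+v/6-.4,z)
B=lambda u,v,z:at('top0',215+(u-400)/4-.4,122+v/4-.4,z)
ang=lambda d:np.degrees(np.arctan2(d[1],d[0]))
c=A(200,192,.044);print('disc',c,'mark',ang(A(137,245,.044)-c))
b1,b2=A(97,78,.039),A(305,313,.039);print('bladesdir',ang(b1-b2),(b1+b2)/2, np.linalg.norm(b1-b2))
print('bartopmark',ang(A(178,205,.094)-A(232,167,.094)))
P=[B(*p,.08) for p in((480,30),(768,82),(717,368),(426,317))];print('base',np.mean(P,0),ang(P[0]-P[3]),ang(P[1]-P[2]),ang(P[0]-P[1])-90,np.linalg.norm(P[0]-P[1]))
print('bore',B(598,198,.08),'mark',ang(B(621,73,.08)-B(611,127,.08)))
E=r.sense()['ee_rot'];print('tool y',ang(E[:,1]),'x',ang(E[:,0]))
E
```

```text
disc [ 0.5897013  -0.11092914  0.044     ] mark 128.65656634273833
bladesdir 39.590674772478685 [ 0.58918108 -0.111877    0.039     ] 0.12665729782669402
bartopmark 123.7569325018802
base [0.54418141 0.15374233 0.08      ] -11.407176276718944 -11.436751095161151 -11.720465418467626 0.17110005949178822
bore [0.54449145 0.15365142 0.08      ] mark -11.529396203229918
tool y -105.69563059176913 x -15.69562172467416
```

The crop shows the small rotor: disc centre at crop (200,192), mark at (137,245), so +x is about 128°. It also shows the base, with its bore at (598,198) and its mark pointing along about -11.5°. Now I go above the rotor.

```bash
python3 -m jog '{"delta_pos":[[20,-34,0],[20,-34,0],[20,-34,0],[20,-34,0],[20,-34,0],[20,-34,0],[20,-34,0],[20,-34,0],[20,-34,0],[20,-34,0]],"rot":[[0,0,-1.7],[0,0,-1.7],[0,0,-1.7],[0,0,-1.7],[0,0,-1.7],[0,0,-1.7],[0,0,-1.7],[0,0,-1.7],[0,0,-1.7],[0,0,-1.7]],"grip":[100,100,100,100,100,100,100,100,100,100]}'
python3 -m jog '{"delta_pos":[[20,-34,0],[20,-34,0],[20,-34,0],[20,-34,0],[20,-34,0],[20,-34,0],[20,-34,0],[20,-34,0],[20,-34,0],[20,-34,0]],"rot":[[0,0,-1.7],[0,0,-1.7],[0,0,-1.7],[0,0,-1.7],[0,0,-1.7],[0,0,-1.7],[0,0,-1.7],[0,0,-1.7],[0,0,-1.7],[0,0,-1.7]],"grip":[100,100,100,100,100,100,100,100,100,100]}'
python3 -m jog '{"delta_pos":[[0,0,0],[0,0,0]],"rot":[[0,0,0],[0,0,0]],"grip":[100,100]}'
python3 - <<'E'
from h import *
s=r.sense();E=s['ee_rot'];print(s['time_s'],s['joints'].round(1),s['tcp_pos'],np.degrees(np.arctan2(E[1,1],E[0,1])))
d=cap('wrist','w1');print(d['K'],d['xyz'])
for z,n in((.094,'bar'),(.044,'disc')):print(n,proj('w1',[.5895,-.111,z],True))
E
```

```text
time_s: 0.93
tcp_pos: [0.3692, 0.2597, 0.2474]
ee_rot: [[0.841, -0.541, -0.0], [-0.541, -0.841, -0.0], [-0.0, 0.0, -1.0]]
wrist_force: [0.3, 0.7, 0.2]
gripper_width: 1.0
time_s: 1.77
tcp_pos: [0.5693, -0.0803, 0.2471]
ee_rot: [[0.646, -0.764, -0.001], [-0.764, -0.646, 0.0], [-0.001, 0.001, -1.0]]
wrist_force: [0.5, 1.2, 0.6]
gripper_width: 1.0
time_s: 1.93
tcp_pos: [0.569, -0.0801, 0.2462]
ee_rot: [[0.644, -0.765, -0.002], [-0.765, -0.644, 0.0], [-0.002, 0.002, -1.0]]
wrist_force: [-0.9, 0.6, -0.6]
gripper_width: 1.0
1.9333 [  8.1  17.3  -6.8  -0.  -66.   32. ] [ 0.56904933 -0.08014252  0.24615758] -139.90816248417855
[[309.70691629   0.         317.13562666]
 [  0.         309.70691629 197.81592894]
 [  0.           0.           1.        ]] [ 0.62197466 -0.14252675  0.38358692]
bar (np.float64(321.4128584671389), np.float64(150.8684264685096))
disc (np.float64(320.71888990936264), np.float64(143.9215542556968))
```

View pics/w1.png

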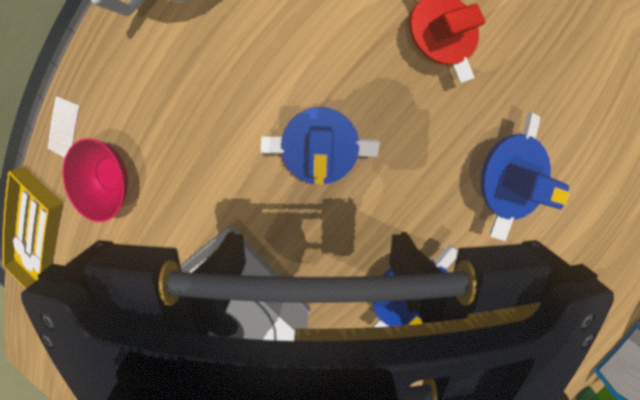

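The wrist view shows the rotor disc at (320,145) with its bar vertical, mark at (320,168) and blades level (ends (261,145) and (379,148)). That fits the prediction within 1–2 px.

```bash
python3 - <<'E'
from h import *
f=cv2.imread('pics/w1.png')
h=cv2.cvtColor(f,cv2.COLOR_BGR2HSV)
m=((h[...,0]>100)&(h[...,0]<130)&(h[...,1]>130))*1; m[:, :260]=0;m[:,390:]=0;m[:90]=0;m[200:]=0
v,u=np.nonzero(m);print(u.min(),u.max(),v.min(),v.max())
w=((h[...,1]<40)&(h[...,2]>150)).astype(np.uint8)
w[:125]=0;w[165:]=0;w[:,:255]=0;w[:,390:]=0
n,l,st,ct=cv2.connectedComponentsWithStats(w);P=[]
for i in range(1,n):
    if st[i,4]>60: print(ct[i]);P.append(at('w1',*ct[i],.039,True))
P=sorted(P,key=lambda p:p[0]);q=P[-1]-P[0];print(P,np.mean(P,0),np.degrees(np.arctan2(q[1],q[0])))
print('disc',at('w1',(u.min()+u.max())/2,(v.min()+v.max())/2,.044,True))
y=((h[...,0]>15)&(h[...,0]<32)&(h[...,1]>170)&(h[...,2]>150)).astype(np.uint8);y[:140]=0;y[190:]=0;y[:,:300]=0;y[:,340:]=0
v,u=np.nonzero(y);print('yel',u.mean(),v.mean())
E
```

```text
283 357 108 182
[270.99088146 144.63525836]
[368.09206349 147.36825397]
[array([ 0.54586393, -0.14240776,  0.039     ]), array([ 0.63157327, -0.07426568,  0.039     ])] [ 0.5887186  -0.10833672  0.039     ] 38.48598857433015
disc [ 0.58932806 -0.10957016  0.044     ]
yel 319.5 168.11742424242425
```

```bash
python3 -m jog '{"delta_pos":[[10,-15,0],[10,-14.5,0],[0,0,-30],[0,0,-35],[0,0,-35],[0,0,-35],[0,0,-24],[0,0,-10],[0,0,0],[0,0,0]],"rot":[[0,0,-1.6],[0,0,0],[0,0,0],[0,0,0],[0,0,0],[0,0,0],[0,0,0],[0,0,0],[0,0,0],[0,0,0]],"grip":[100,100,100,100,100,100,100,100,100,100]}'
python3 -m jog '{"delta_pos":[[0,0,0],[0,0,0],[0,0,0],[0,0,0],[0,0,0],[0,0,0],[0,0,0],[0,0,0],[0,0,0],[0,0,0]],"rot":[[0,0,0],[0,0,0],[0,0,0],[0,0,0],[0,0,0],[0,0,0],[0,0,0],[0,0,0],[0,0,0],[0,0,0]],"grip":[0,0,0,0,0,0,0,0,0,0]}'
```

```text
time_s: 2.82
tcp_pos: [0.5896, -0.107, 0.0795]
ee_rot: [[0.627, -0.779, 0.001], [-0.779, -0.627, -0.0], [0.001, -0.001, -1.0]]
wrist_force: [0.3, 0.1, 0.1]
gripper_width: 1.0
time_s: 3.65
tcp_pos: [0.5889, -0.1078, 0.0785]
ee_rot: [[0.625, -0.78, -0.0], [-0.78, -0.625, -0.0], [-0.0, 0.0, -1.0]]
wrist_force: [0.4, -0.6, 0.0]
gripper_width: 0.325
```

```bash
python3 -m jog '{"delta_pos":[[0,0,0],[0,0,0],[0,0,0],[0,0,0],[0,0,0]],"rot":[[0,0,0],[0,0,0],[0,0,0],[0,0,0],[0,0,0]],"grip":[0,0,0,0,0]}'
python3 -m jog '{"delta_pos":[[0,0,10],[0,0,20],[0,0,30],[0,0,30],[0,0,30],[0,0,20],[0,0,0]],"rot":[[0,0,0],[0,0,0],[0,0,0],[0,0,0],[0,0,0],[0,0,0],[0,0,0]],"grip":[0,0,0,0,0,0,0]}'
```

```text
time_s: 4.07
tcp_pos: [0.5889, -0.1078, 0.0784]
ee_rot: [[0.625, -0.78, -0.0], [-0.78, -0.625, 0.0], [-0.0, 0.0, -1.0]]
wrist_force: [-0.1, -0.3, -0.8]
gripper_width: 0.272
time_s: 4.65
tcp_pos: [0.5915, -0.108, 0.2248]
ee_rot: [[0.626, -0.78, 0.011], [-0.78, -0.626, -0.001], [0.007, -0.008, -1.0]]
wrist_force: [0.6, 0.5, -0.9]
gripper_width: 0.275
```

```bash
python3 -m jog '{"delta_pos":[[-2.3,13.1,0],[-2.3,13.1,0],[-2.3,13.1,0],[-2.3,13.1,0],[-2.3,13.1,0],[-2.3,13.1,0],[-2.3,13.1,0],[-2.3,13.1,0],[-2.3,13.1,0],[-2.3,13.1,0]],"rot":[[0,0,-7],[0,0,-7],[0,0,-7],[0,0,-7],[0,0,-7],[0,0,-7],[0,0,-7],[0,0,-7],[0,0,-7],[0,0,-7]],"grip":[0,0,0,0,0,0,0,0,0,0]}'
python3 -m jog '{"delta_pos":[[-2.3,13.1,0],[-2.3,13.1,0],[-2.3,13.1,0],[-2.3,13.1,0],[-2.3,13.1,0],[-2.3,13.1,0],[-2.3,13.1,0],[-2.3,13.1,0],[-2.3,13.1,0],[-2.3,13.1,0]],"rot":[[0,0,-7],[0,0,-7],[0,0,-7],[0,0,-7],[0,0,-7],[0,0,-7],[0,0,-7],[0,0,-7],[0,0,-7],[0,0,-7]],"grip":[0,0,0,0,0,0,0,0,0,0]}'
python3 -m jog '{"delta_pos":[[0,0,0],[0,0,0],[0,0,0]],"rot":[[0,0,0],[0,0,0],[0,0,0]],"grip":[0,0,0]}'
python3 - <<'E'
from h import *
s=r.sense();E=s['ee_rot'];print(s['time_s'],s['joints'].round(1),s['tcp_pos'],E.round(3),np.degrees(np.arctan2(E[1,1],E[0,1])))
d=cap('wrist','w2');cap('scene','s2')
a=cv2.imread('pics/w2.png');b=cv2.imread('pics/s2.png')[110:280,240:440]
c=np.zeros((580,800,3),np.uint8);c[:400,:640]=a;c[400:570,:200]=b
b=cv2.resize(b,None,fx=2,fy=2);cv2.imwrite('pics/v2.png',np.vstack([a,cv2.copyMakeBorder(b[60:260],0,0,0,240,cv2.BORDER_CONSTANT)]))
P=np.array([.5445,.1537,.08]);th=np.radians(-11.5);x=np.array([np.cos(th),np.sin(th),0])
print(proj('w2',P,True),proj('w2',P+.06*x,True))
E
```

```text
time_s: 5.48
tcp_pos: [0.5648, 0.0237, 0.2173]
ee_rot: [[-0.525, -0.851, -0.003], [-0.851, 0.525, -0.0], [0.001, 0.002, -1.0]]
wrist_force: [0.4, -0.7, -2.5]
gripper_width: 0.276
time_s: 6.32
tcp_pos: [0.5419, 0.1546, 0.2174]
ee_rot: [[-0.979, 0.202, -0.003], [0.202, 0.979, -0.001], [0.002, -0.001, -1.0]]
wrist_force: [0.8, 0.4, -3.0]
gripper_width: 0.27
time_s: 6.57
tcp_pos: [0.5424, 0.1538, 0.2179]
ee_rot: [[-0.981, 0.194, -0.002], [0.194, 0.981, -0.001], [0.001, -0.001, -1.0]]
wrist_force: [-0.3, -0.3, -2.0]
gripper_width: 0.276
6.5667 [  32.3   17.5  -10.8   -0.   -61.8 -133.5] [0.54243909 0.15376812 0.21787244] [[-0.981  0.194 -0.002]
 [ 0.194  0.981 -0.001]
 [ 0.001 -0.001 -1.   ]] 78.8090480058994
(np.float64(316.81688078453135), np.float64(197.1100890775473)) (np.float64(316.523476936598), np.float64(254.42872641555886))
```

View pics/v2.png

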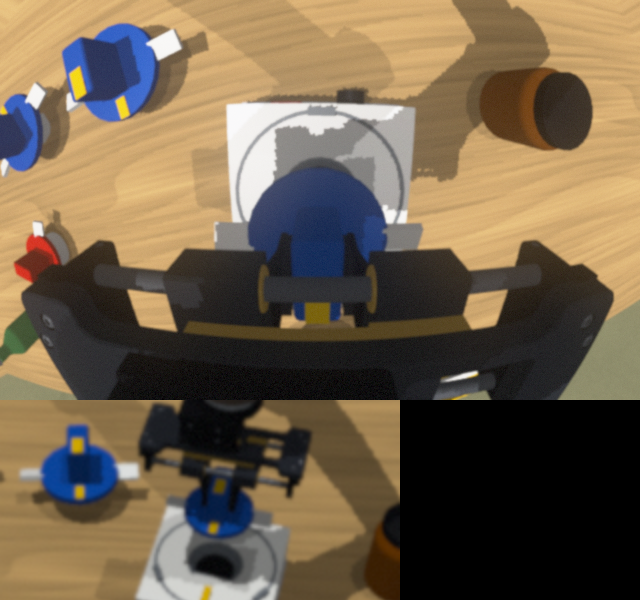

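The marks on the rotor and base both point toward the scene camera (+x), so the fit direction is right. Next I check where the axis sits in the grasp, using the disc's front edge at about (317,167), and refine the socket from the wrist view.

```bash
python3 - <<'E'
from h import *
a=cv2.imread('pics/w2.png').astype(int)
col=a[155:180,310:325].mean(1).round();print([(155+i,*c) for i,c in enumerate(col)])
th=np.radians(-11.2);x=np.array([np.cos(th),np.sin(th),0]);y=np.array([-x[1],x[0],0])
T=np.array([.5424,.1538,0])
for o in(-3,-1.5,0,1.5):print(o,[np.round(proj('w2',T+(o/1e3-.044)*x+[0,0,z],True),1) for z in(.1835,.1735)])
# base -x side corners at top
P=np.array([.5445,.1537,.08]);th=np.radians(-11.5);x=np.array([np.cos(th),np.sin(th),0]);y=np.array([-x[1],x[0],0])
for s in(1,-1):print('corner',np.round(proj('w2',P-.085*x+s*.085*y,True),1))
print('seen',at('w2',227,104,.08,True),at('w2',415,107,.08,True),P-.085*x+.085*y,P-.085*x-.085*y)
E
```

```text
[(155, np.float64(129.0), np.float64(131.0), np.float64(133.0)), (156, np.float64(124.0), np.float64(125.0), np.float64(127.0)), (157, np.float64(110.0), np.float64(111.0), np.float64(112.0)), (158, np.float64(97.0), np.float64(96.0), np.float64(96.0)), (159, np.float64(87.0), np.float64(86.0), np.float64(85.0)), (160, np.float64(82.0), np.float64(80.0), np.float64(79.0)), (161, np.float64(81.0), np.float64(79.0), np.float64(78.0)), (162, np.float64(79.0), np.float64(77.0), np.float64(76.0)), (163, np.float64(78.0), np.float64(76.0), np.float64(75.0)), (164, np.float64(77.0), np.float64(74.0), np.float64(74.0)), (165, np.float64(75.0), np.float64(72.0), np.float64(72.0)), (166, np.float64(72.0), np.float64(66.0), np.float64(65.0)), (167, np.float64(77.0), np.float64(63.0), np.float64(59.0)), (168, np.float64(87.0), np.float64(62.0), np.float64(55.0)), (169, np.float64(94.0), np.float64(63.0), np.float64(54.0)), (170, np.float64(98.0), np.float64(64.0), np.float64(54.0)), (171, np.float64(101.0), np.float64(66.0), np.float64(54.0)), (172, np.float64(102.0), np.float64(66.0), np.float64(53.0)), (173, np.float64(102.0), np.float64(65.0), np.float64(53.0)), (174, np.float64(101.0), np.float64(64.0), np.float64(52.0)), (175, np.float64(101.0), np.float64(64.0), np.float64(51.0)), (176, np.float64(102.0), np.float64(65.0), np.float64(52.0)), (177, np.float64(101.0), np.float64(64.0), np.float64(51.0)), (178, np.float64(101.0), np.float64(63.0), np.float64(50.0)), (179, np.float64(100.0), np.float64(63.0), np.float64(49.0))]
-3 [array([315.9, 168.4]), array([316. , 164.9])]
-1.5 [array([315.9, 170.9]), array([316. , 167.4])]
0 [array([315.9, 173.5]), array([316. , 169.8])]
1.5 [array([315.9, 176.1]), array([316. , 172.3])]
corner [411.4 107.8]
corner [223.2 106.8]
seen [0.44265989 0.0914084  0.08      ] [0.47790841 0.2575405  0.08      ] [0.47815267 0.25393987 0.08      ] [0.44426013 0.08735267 0.08      ]
```

```bash
python3 -m jog '{"delta_pos":[[3,1,0],[0,0,-20],[0,0,-20],[0,0,-15],[0,0,-5],[0,0,-3],[0,0,-3],[0,0,-3],[0,0,-3],[0,0,0]],"rot":[[0,0,-0.3],[0,0,0],[0,0,0],[0,0,0],[0,0,0],[0,0,0],[0,0,0],[0,0,0],[0,0,0],[0,0,0]],"grip":[0,0,0,0,0,0,0,0,0,0]}'
python3 -m jog '{"delta_pos":[[0,0,-2.5],[0,0,-2.5],[0,0,-2.5],[0,0,0]],"rot":[[0,0,0],[0,0,0],[0,0,0],[0,0,0]],"grip":[0,0,0,0]}'
```

```text
time_s: 7.5
tcp_pos: [0.5459, 0.1552, 0.1465]
ee_rot: [[-0.98, 0.201, 0.0], [0.201, 0.98, 0.0], [0.0, 0.0, -1.0]]
wrist_force: [-0.4, -0.2, -2.5]
gripper_width: 0.273
time_s: 7.83
tcp_pos: [0.5456, 0.1551, 0.1385]
ee_rot: [[-0.98, 0.201, -0.001], [0.201, 0.98, -0.0], [0.001, -0.001, -1.0]]
wrist_force: [-0.4, -0.7, -2.2]
gripper_width: 0.272
```

```bash
python3 -m jog '{"delta_pos":[[0,0,-2.5],[0,0,-2.5],[0,0,-2.5],[0,0,-2],[0,0,-2],[0,0,-1],[0,0,-1],[0,0,0],[0,0,0]],"rot":[[0,0,0],[0,0,0],[0,0,0],[0,0,0],[0,0,0],[0,0,0],[0,0,0],[0,0,0],[0,0,0]],"grip":[0,0,0,0,0,0,0,0,0]}'
```

```text
time_s: 8.58
tcp_pos: [0.546, 0.1552, 0.1256]
ee_rot: [[-0.98, 0.201, 0.0], [0.201, 0.98, 0.0], [-0.0, 0.0, -1.0]]
wrist_force: [-0.8, 0.4, -2.0]
gripper_width: 0.277
```

One or two mm remain. I lower until contact shows.

```bash
python3 -m jog '{"delta_pos":[[0,0,-1],[0,0,-1],[0,0,0],[0,0,0]],"rot":[[0,0,0],[0,0,0],[0,0,0],[0,0,0]],"grip":[0,0,0,0]}'
```

```text
time_s: 8.92
tcp_pos: [0.5462, 0.1553, 0.1244]
ee_rot: [[-0.98, 0.201, 0.001], [0.201, 0.98, 0.0], [-0.001, 0.0, -1.0]]
wrist_force: [-2.3, 0.5, 3.2]
gripper_width: 0.279
```

```bash
python3 -m jog '{"delta_pos":[[0,0,0],[0,0,0],[0,0,0],[0,0,0],[0,0,0],[0,0,0],[0,0,0],[0,0,0]],"rot":[[0,0,0],[0,0,0],[0,0,0],[0,0,0],[0,0,0],[0,0,0],[0,0,0],[0,0,0]],"grip":[80,80,80,80,80,80,80,80]}'
python3 -m jog '{"delta_pos":[[0,0,10],[0,0,20],[0,0,30],[0,0,30],[0,0,30],[0,0,0],[-35,0,0],[-35,0,0],[-35,0,0],[0,0,0]],"rot":[[0,0,0],[0,0,0],[0,0,0],[0,0,0],[0,0,0],[0,0,0],[0,0,0],[0,0,0],[0,0,0],[0,0,0]],"grip":[80,80,80,80,80,80,80,80,80,80]}'
python3 - <<'E'
from h import *
cap('scene','s3');cap('top','t3')
a=cv2.resize(cv2.imread('pics/s3.png')[130:280,280:480],None,fx=2,fy=2);b=cv2.resize(cv2.imread('pics/t3.png')[110:230,205:325],None,fx=3,fy=3)
cv2.imwrite('pics/v3.png',np.hstack([cv2.copyMakeBorder(a,0,60,0,0,cv2.BORDER_CONSTANT),b]))
P=np.array([.5445,.1537,.0]);th=np.radians(-11.5);x=np.array([np.cos(th),np.sin(th),0])
for z in(.14,.15):print(z,'bar top +x edge in crop',(np.array(proj('s3',P+.023*x+[0,0,z]))-[280,130])*2,(np.array(proj('t3',P+[0,0,z]))-[205,110])*3)
print('disc +x edge',(np.array(proj('s3',P+.044*x+[0,0,.09]))-[280,130])*2)
E
```

```text
time_s: 9.58
tcp_pos: [0.546, 0.1552, 0.1235]
ee_rot: [[-0.98, 0.201, 0.0], [0.201, 0.98, 0.0], [-0.0, 0.0, -1.0]]
wrist_force: [-0.0, 0.3, -0.5]
gripper_width: 0.764
time_s: 10.42
tcp_pos: [0.4357, 0.1536, 0.2439]
ee_rot: [[-0.98, 0.2, -0.003], [0.2, 0.98, 0.0], [0.003, -0.0, -1.0]]
wrist_force: [-0.0, 0.1, -0.1]
gripper_width: 0.801
0.14 bar top +x edge in crop [132.34935407 164.46965229] [169.89270384 173.27746665]
0.15 bar top +x edge in crop [132.81827172 159.30109561] [168.59026591 171.5017625 ]
disc +x edge [126.59122804 201.93825277]
```

View pics/v3.png

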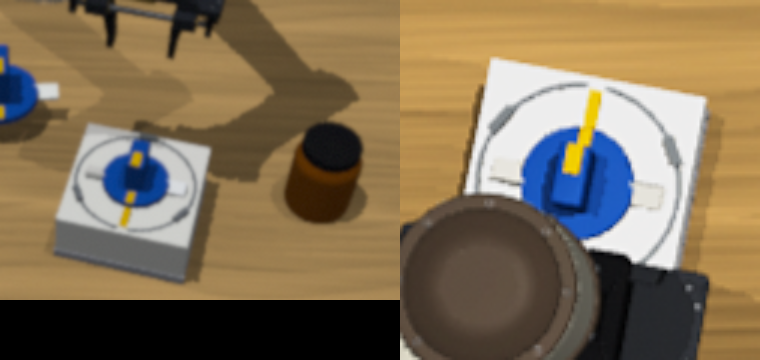

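The rotor sits flat, its marks in line with the base's yellow mark (scene crop (135,160) to (125,215)). The bar top (about (135,163)) and the disc edge (about (128,203)) match the home prediction, and the gripper is clear.

```bash
python3 -c "
from station import *
print(r.sense()['time_s'],finish_job())"
```

```text
the job is handed in; nothing more can be done
10.5167 None
```

The smallest blue rotor is in the chopper base, fully home and let go, and the job was handed in at 10.5 s of the 42 s allowed.

- **Fit:** I turned the rotor about 140° so its yellow mark lined up with the base's. It went down without resistance until about 5 N of contact, at a tool height of 0.124 m, the height worked out for home.
- **Last pictures:** They show the disc flat on the base, the marks in line, and the open gripper about 0.1 m above and to the side.
- **Bystanders:** The jar was still standing when I looked. I did not check the red rotor again after the placing, but the arm did not go near it.
- **Disagreement:** The wrist and top cameras differed by 2–4 mm on where the base was. I aimed between the two, and the foot went in cleanly.

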